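# Start the micromotor at speed four

## Task

Get the hand-engraving micromotor running at speed four: with a fingertip, push the handle of the grey rotary selector clockwise (seen from above), click by click, until its white line points at the orange dot, the fourth click from the white off mark, and do not let it click past. Then press the green button fully in and let it come out again. Only touch and push: do not pinch the selector, and leave the red button and everything standing around as it is.

Things in the scene. Friction and masses are not known exactly. Their poses are not given: they have to be found in the camera images.
- unit: Grey micromotor control box fixed to the table, 230 x 250 mm, 70 mm high, flat level top panel. Origin: centre of its underside; z up, its front (towards the robot) looks along its -x. On the panel: selector at x +30, y +45 mm, green button at x -60, y -25, red button at x -60, y -85, a pot of burs at about x +72, y -85.
- selector_axis (a point): The selector's vertical axis, at panel height. Selector: a hub 44 mm across, 11 mm high, and over it a straight handle 12 mm thick, from 22 mm behind the axis to 46 mm in front (pointing end, white line on top). The handle's sides span 11 to 31 mm above the panel; below it, past the hub, is free space. Nothing else stands up from the panel within 70 mm of the axis.
- selector_tip (a point): The pointing end of the selector handle: 46 mm from the axis, top face, 32 mm above the panel.
- orange_dot (a point): Centre of the orange dot (14 mm) on the panel, 62 mm from the selector axis: the mark of speed four. The other marks, on the same circle every 30 degrees, are a white bar (off) and black dots (one, two, three and, past orange, five).
- selector (a joint): Selector angle (rad), growing clockwise seen from above. 0: off, handle pointing 75 degrees counter-clockwise of the box's +x. Sprung detents every 0.5236: 0.524 is speed one, 2.094 four (orange), 2.618 five (last). Starts in the detent of off, one or two. A click needs about 3 N at 35 mm from the axis; past half-way it jumps on into the next detent by itself and stays.
- start (a joint): Travel of the green start button (m): 0 out, 0.006 fully in; its spring needs 4 N fully in and brings it out again.
- start_top (a point): Centre of the top of the green button's cap (26 mm across), the point to press, straight down.
- stop (a joint): Travel of the red stop button (m), the same kind of button, 60 mm to the right of the green one (the box's -y).
- bur_pot: Small aluminium pot, 36 mm across, 40 mm high, with burs sticking out, standing loose on the box's panel at its far right. Origin: centre of its underside. Leave it.
- handpiece: Loose dark steel engraving handpiece, 150 mm long, 20 mm thick, lying on the table left of the box. Leave it.
- sanding_block: Loose cork and red sanding block, 90 x 55 x 28 mm, on the table right of the box. Leave it.
- wax_spatula: Loose spatula with wooden handle, 170 mm long, on the table left of the box. Leave it.
- mug: Loose blue mug, 90 mm high, on the table, right. Leave it.
- putty_jar: Loose white jar with orange cap, 85 mm high, on the table, right. Leave it.
- spray_can: Loose grey can, 150 mm high, on the table, right. Leave it.

How it is judged:
By the outcome, as a careful person would: the job done as asked, in the order asked, and still so for the second after the job is handed in, with the robot touching nothing.
It also fails if it takes over 46 s, if anything falls off the work surface, if the arm or the gripper's body presses on something with over 40 N, if the wrist force passes 120 N, or if a joint passes its speed limit or range.

## Robot

A 6-joint arm with a two-finger parallel gripper is mounted at the origin on the work surface. World frame = base frame: x ahead of the robot, y to its left, z up, the work surface at z = 0. Lengths are in m, angles in rad, forces in N, time in s.
With the tool pointing down it reaches from about 0.35 to 0.975 m from the base axis. Payload 4.9 kg.
Tool frame: the origin (TCP) lies between the finger pads; the fingertips stand 22 mm ahead of it and the grasp point (between the pads) lies 3 mm ahead of it; z points along the fingers, y is the line along which they close (so a half turn about z gives the same grasp; the last joint's range is limited). The gripper opens to 85 mm and grips with 20 to 120 N. Pads are 22 mm wide; open, the fingers measure 114 mm over their backs; the gripper's body (76 mm by 85 mm) begins 54 mm behind the grasp point. The pads swing forward as they close: fully open they stand 13 mm farther back than shut.
Start: joints at [-1.459, 0.053, 1.613, -0, 1.476, -0.119], TCP at [0.143, -0.608, 0.253] pointing down, gripper open.
Joint ranges: [-3.01, 3.01], [-1.01, 2.22], [0.06, 2.58], [-1.02, 4.17], [0.09, 2.62], [-3.14, 3.14]. Speed limits (rad/s): [2.57, 2.57, 3.14, 3.14, 3.14, 3.14].

## Interface

Orientations are given as a unit quaternion [w, x, y, z].
In Python, from plant import state, grab_frame, get_calibration, job_done, recognise, regions_of gives the robot as it stands.
- The arm moves only by the tool apply_moves, never from a script. Its argument "targets" is a list of rows, each an object with "translation": the shift along the tool's x, y, z normalised to -1 to 1, where 1 is 100 mm, a list of three; "twist": the turn about the tool's z normalised to -1 to 1, where 1 is 0.1 rad; "hand": the opening, from 0 (shut) to 1 (fully open). A call has 1 to 8 rows; each row shifts and turns the commanded pose from where the row before left it, along the tool's axes as they then stand; what a row does not reach is not made up. A row lasts 1/10 s, in which the tool goes at most 50 mm and 8.59 degrees, less where a joint would pass 70% of its speed; a pose out of reach is approached as far as the arm can. A call with a number of a shift or a turn outside -1 to 1 is refused whole. A call with a gripper value outside its range is refused whole. The fingers move at their own pace and stop on an object; the grip force is fixed at half the most. Time passes only in rows, so rows that do not move let the fingers close. It gives the time, the measured TCP pose, the force, the opening and the grip force at its end, in the units of the state.
- state(): the state, without advancing time (a new reading comes with each control period).
- grab_frame(name): name is "scene" or "top" or "wrist"; returns the picture (420x560x3 uint8, red, green, blue); there is no depth.
- get_calibration(name): a dict with "camera_matrix" (3x3 intrinsics, pixels), "pose" (4x4, takes a point from camera to world coordinates). Camera axes: x right, y up, looking along -z (the intrinsics and any distortion apply to the point x, -y, -z); pixel columns grow to the right and rows downward; lengths in m; the calibration is good to about 2 mm. A picture is of the moment at which its call begins: read the wrist's pose just before it. get_calibration takes no time and is no camera call; for the wrist camera it gives the pose at the moment of the call.
- job_done(): hands the job in; it is judged then, once.
Trained networks look in the newest picture that a camera, given by its name, has taken for a name from the list of things; names that differ only in an ending like _2 or _b are one class to them, and where a whole thing is asked for, a point or a joint stands for the part that bears it (a point fixed in the world has none). Each returns a list of dicts, best first, with "score" (0 to 1); they miss things now and then, are a little off and sometimes report something else, mostly with a low value. They report only what shows in the picture. A call takes as long as a camera call.
- recognise(camera, query): "point" ([x, y, z] in m, in world coordinates, good to about 4 mm: the middle of the surface that is visible of it).
- regions_of(camera, query): "pixels" (420x560 bool, what is visible of it).
The state is a dict: "time": time; "joint_pos": joint angles; "joint_vel": joint speeds; "joint_efforts": joint torques, N m; "tool_pos": TCP position; "tool_rot": TCP orientation; "contact_force": force on the tool from outside, world axes, zero at the start; "ft_torque": the same for the moment, N m; "gripper_width": opening from 0.0 (shut) to 1.0 (fully open); "grasp_force": force on a finger pad.
Only numpy, scipy, OpenCV 4.12 (cv2) and the standard library are available. Lean on these libraries where they do the work, as an engineer would, in place of code of your own. Each camera call takes 0.05 s, during which the arm holds its last target. There are 200 camera calls.

## Working session

There is one attempt and no reset: what is moved stays moved. The work goes in short steps, Python scripts to look and compute and a tool call to move; the robot and the scene stay as the last step left them, time stands still between calls to the robot, and variables do not carry over. Pictures are saved under pics/ and viewed, at most 10 in all, crops included, and the job is handed in when it is done.

Besides the shell and the picture viewer there is one more tool, called after "Emit:" as name([rows], argument=value, ...), one row to a line, values as JSON. apply_moves: Moves the arm, as the interface text tells. Its arguments: {"type":"object","properties":{"targets":{"type":"array"}},"required":["targets"]}

```bash
mkdir -p pics
python3 - <<'E'
from plant import *
import cv2,numpy as np
for c in("top","scene"):
    f=grab_frame(c); cv2.imwrite(f"pics/{c}0.png",f[...,::-1])
    K=get_calibration(c); print(c,np.round(K["pose"],3).tolist(),K["camera_matrix"])
    for q in("unit","selector_axis","selector_tip","orange_dot","start_top","stop","bur_pot"):
        for r in recognise(c,q)[:2]: print(q,np.round(r["point"],4),round(r["score"],2))
print(state())
E
```

```text
top [[-0.026, 0.987, -0.157, 0.358], [-0.999, -0.022, 0.025, -0.065], [0.021, 0.157, 0.987, 1.151], [0.0, 0.0, 0.0, 1.0]] [[395.06990071   0.         282.69012251]
 [  0.         395.06990071 211.82397564]
 [  0.           0.           1.        ]]
unit [ 0.6537 -0.0146  0.0946] 0.6
unit [0.5411 0.0437 0.0733] 0.59
selector_axis [0.5429 0.0416 0.0723] 0.94
selector_tip [0.5665 0.095  0.0756] 0.56
orange_dot [0.55   0.0412 0.0698] 0.89
start_top [ 0.5075 -0.0078  0.0945] 0.62
stop [ 0.5277 -0.0633  0.0897] 0.4
bur_pot [ 0.6511 -0.0159  0.0946] 0.51
scene [[-0.872, -0.376, 0.314, 0.861], [0.49, -0.685, 0.54, 0.547], [0.012, 0.624, 0.781, 0.965], [0.0, 0.0, 0.0, 1.0]] [[455.45198766   0.         274.61737269]
 [  0.         455.45198766 203.4843246 ]
 [  0.           0.           1.        ]]
unit [0.5654 0.061  0.0762] 0.68
selector_axis [0.5647 0.0624 0.0682] 0.67
selector_tip [0.5719 0.0964 0.0881] 0.64
orange_dot [0.5682 0.0667 0.0722] 0.66
orange_dot [0.5693 0.1037 0.0905] 0.42
start_top [ 0.6201 -0.4545  0.0655] 0.7
start_top [0.5038 0.2739 0.0026] 0.21
stop [ 0.5272 -0.0541  0.0913] 0.61
stop [ 0.6202 -0.4577  0.063 ] 0.61
bur_pot [ 0.6533 -0.0095  0.0953] 0.56
{'time': 0.8, 'joint_pos': array([-1.45900434e+00,  5.26857091e-02,  1.61285190e+00,  2.75130201e-05,
        1.47600973e+00, -1.18984861e-01]), 'joint_vel': array([-0.00178051, -0.00291245,  0.00074362,  0.00020766,  0.00130615,
       -0.00040875]), 'joint_efforts': array([ 1.68012564e-03, -3.93638456e+01, -3.70438206e+01, -1.28152178e-04,
        3.76383086e-04, -7.94493047e-06]), 'tool_pos': array([ 0.14297508, -0.60842585,  0.25334121]), 'tool_rot': array([2.27032997e-05, 9.93350289e-01, 1.15131243e-01, 1.36132253e-05]), 'contact_force': array([-0.07785223,  0.41525835, -0.51011353]), 'ft_torque': array([ 0.02455446,  0.01576266, -0.01071444]), 'grasp_force': 0.0, 'gripper_width': 0.9963155596326326}
```

View pics/top0.png

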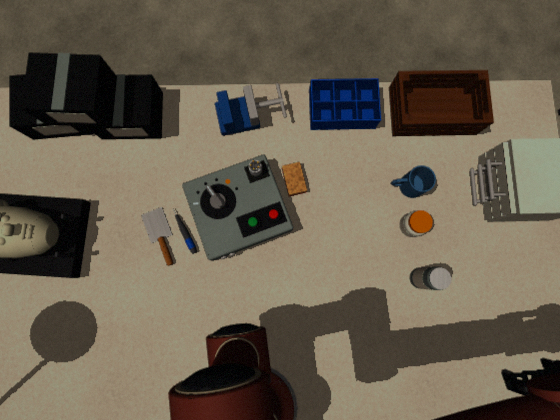

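Run:
```python
import cv2
f=cv2.imread("pics/top0.png")[145:270,170:320]
cv2.imwrite("pics/top0c.png",cv2.resize(f,None,fx=4.8,fy=4.8,interpolation=cv2.INTER_CUBIC))
```

```text
(no output)
```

View pics/top0c.png

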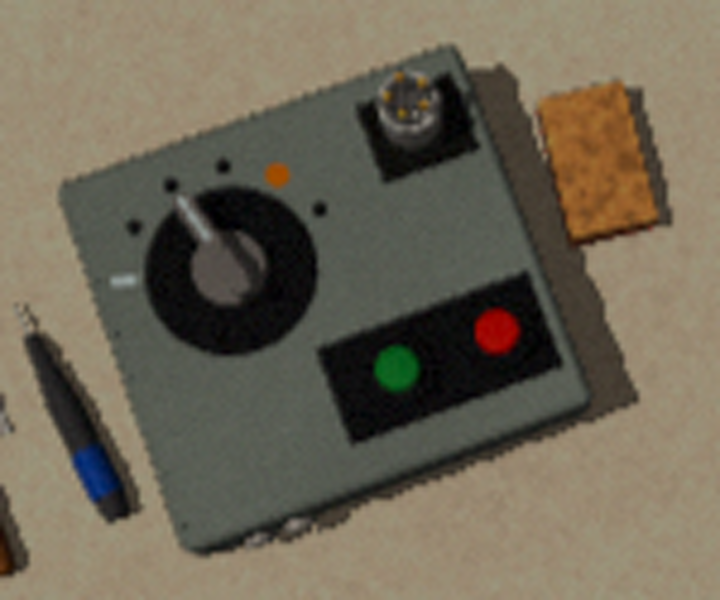

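View pics/scene0.png

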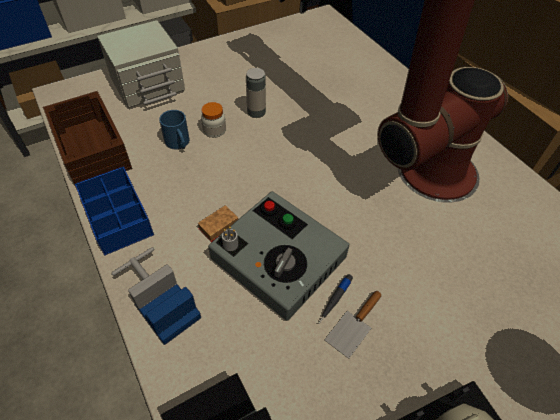

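```bash
cat > h.py <<'E'
import numpy as np,cv2
from plant import *
from scipy.optimize import least_squares
def proj(c,P):
    k=get_calibration(c);T=np.linalg.inv(k["pose"]);p=np.atleast_2d(P)@T[:3,:3].T+T[:3,3]
    q=(p*[1,-1,-1])@k["camera_matrix"].T
    return q[:,:2]/q[:,2:]
def w(pose,B):  # box -> world
    x,y,a=pose;B=np.atleast_2d(np.array(B,float))
    return np.c_[x+B[:,0]*np.cos(a)-B[:,1]*np.sin(a),y+B[:,0]*np.sin(a)+B[:,1]*np.cos(a),B[:,2]]
def polar(r,deg,z=.07):
    t=np.radians(deg);return [.03+r*np.cos(t),.045+r*np.sin(t),z]
E
python3 - <<'E'
from h import *
px=np.array([[123,281],[135,228],[172,186],[223,166],[277,175],[320,208],[62,185],[452,47],[588,400]])
B=[polar(.062,75-30*i) for i in range(6)]+[[.115,.125,.07],[.115,-.125,.07],[-.115,-.125,.07]]
uv=(px+.5)/4.8-.5+[170,145]
r=least_squares(lambda p:(proj("top",w(p,B))-uv).ravel(),[.58,.02,.3],loss="soft_l1",x_scale=[.1,.1,.1])
print(r.x,np.round(r.fun.reshape(-1,2),1).tolist())
p=r.x
c=lambda P:(proj("top",P)-[170,145]+.5)*4.8-.5
for n,b in dict(axis=[.03,.045,.07],green=[-.06,-.025,.07],green85=[-.06,-.025,.085],red=[-.06,-.085,.085],tip2=polar(.046,15,.102)).items():
    print(n,w(p,b)[0].round(4),c(w(p,b))[0].round(0), proj("scene",w(p,b))[0].round(1))
f=grab_frame("scene")
g=(f[...,1].astype(int)>1.6*f[...,0])&(f[...,1]>1.3*f[...,2])&(f[...,1]>60); v,u=np.nonzero(g[200:235,270:305]);print("scene green",u.mean()+270,v.mean()+200)
E
```

```text
[0.54993242 0.03567975 0.33506561] [[0.0, 0.0], [-0.2, -0.1], [-0.3, -0.1], [-0.0, 0.2], [0.0, 0.2], [-0.2, 0.5], [-2.1, -0.3], [0.8, -1.5], [1.4, 0.5]]
axis [0.5635 0.088  0.07  ] [231. 271.] [285.4 261.6]
green [ 0.5015 -0.0077  0.07  ] [398. 374.] [287.7 221.5]
green85 [ 0.5015 -0.0077  0.085 ] [397. 370.] [287.9 217.8]
red [ 0.5212 -0.0643  0.085 ] [496. 334.] [269.4 204.8]
tip2 [0.6015 0.1139 0.102 ] [177. 195.] [276.7 270.1]
scene green 287.6714285714286 217.7
```

Emit:
apply_moves([
  {"translation": [0.2, -0.21, 0], "twist": 0, "hand": 0},
  {"translation": [0.329, -0.348, 0], "twist": 0, "hand": 0},
  {"translation": [0.329, -0.348, 0], "twist": 0, "hand": 0},
  {"translation": [0.329, -0.348, 0], "twist": 0, "hand": 0},
  {"translation": [0.329, -0.348, 0], "twist": 0, "hand": 0},
  {"translation": [0.329, -0.348, 0], "twist": 0, "hand": 0},
  {"translation": [0.329, -0.348, 0], "twist": 0, "hand": 0},
  {"translation": [0.329, -0.348, 0], "twist": 0, "hand": 0},
])

```text
time: 1.65
tool_pos: [0.3267, -0.2919, 0.2536]
tool_rot: [0.0, 0.993, 0.115, 0.0]
contact_force: [0.2, 0.0, 0.6]
gripper_width: 0.0
grasp_force: 0.0
```

Emit:
apply_moves([
  {"translation": [0.329, -0.348, 0], "twist": 0, "hand": 0},
  {"translation": [0.329, -0.348, 0], "twist": 0, "hand": 0},
  {"translation": [0.329, -0.348, 0], "twist": 0, "hand": 0},
  {"translation": [0.329, -0.348, 0], "twist": 0, "hand": 0},
  {"translation": [0.329, -0.348, 0], "twist": 0, "hand": 0},
  {"translation": [0.329, -0.348, 0], "twist": 0, "hand": 0},
  {"translation": [0.329, -0.348, 0], "twist": 0, "hand": 0},
  {"translation": [0.329, -0.348, 0], "twist": 0, "hand": 0},
])

```text
time: 2.45
tool_pos: [0.5194, 0.0397, 0.2536]
tool_rot: [0.0, 0.993, 0.115, 0.0]
contact_force: [0.8, -0.6, -0.2]
gripper_width: -0.001
grasp_force: 0.0
```

Emit:
apply_moves([
  {"translation": [0.329, -0.348, 0], "twist": 0, "hand": 0},
  {"translation": [0.329, -0.348, 0], "twist": 0, "hand": 0},
  {"translation": [0, 0, 0], "twist": -0.9, "hand": 0},
  {"translation": [0, 0, 0], "twist": -0.9, "hand": 0},
  {"translation": [0, 0, 0], "twist": -0.9, "hand": 0},
  {"translation": [0, 0, 0], "twist": -0.96, "hand": 0},
  {"translation": [0, 0, 0], "twist": 0, "hand": 0},
])

```text
time: 3.15
tool_pos: [0.5668, 0.1206, 0.2533]
tool_rot: [0.0, 0.956, 0.294, -0.0]
contact_force: [-0.1, -0.3, 0.0]
gripper_width: 0.0
grasp_force: 0.0
```

```bash
cat >> h.py <<'E'
POSE=(0.54993,0.03568,0.33507); AX=np.array([.5635,.088])
def rep(deg):
    s=state();q=s["tool_rot"];a=2*np.arctan2(q[2],q[1]);t=np.radians(deg)
    ex=np.array([np.cos(t),np.sin(t)]);ey=np.array([ex[1],-ex[0]]);d=s["tool_pos"][:2]-AX
    print("t",s["time"],"pos",s["tool_pos"].round(4),"yaw",np.degrees(a).round(1),"q",q.round(3),"in handle frame mm",(d@ex*1e3).round(1),(d@ey*1e3).round(1),"F",s["contact_force"].round(1),"w",s["gripper_width"])
def see(c,n,u0=None,v0=None,W=140,H=105,k=5):
    f=grab_frame(c)[...,::-1]
    if u0 is not None: f=cv2.resize(f[v0:v0+H,u0:u0+W],None,fx=k,fy=k,interpolation=cv2.INTER_CUBIC)
    cv2.imwrite(f"pics/{n}.png",f)
E
python3 - <<'E'
from h import *
rep(34.2); see("wrist","w1")
s=state();R=get_calibration("wrist")["pose"];print(R.round(3))
print(proj("wrist",w(POSE,[[.03,.045,.07],polar(.046,15,.102),polar(.062,-45)])).round(0))
E
```

```text
t 3.15 pos [0.5668 0.1206 0.2533] yaw 34.2 q [ 0.     0.956  0.294 -0.   ] in handle frame mm 21.0 -25.1 F [-0.1 -0.3  0. ] w 0.00028446004153924334
[[ 0.561  0.798  0.221  0.622]
 [-0.828  0.541  0.149  0.158]
 [-0.    -0.266  0.964  0.374]
 [ 0.     0.     0.     1.   ]]
[[307. 212.]
 [311. 171.]
 [363. 182.]]
```

View pics/w1.png

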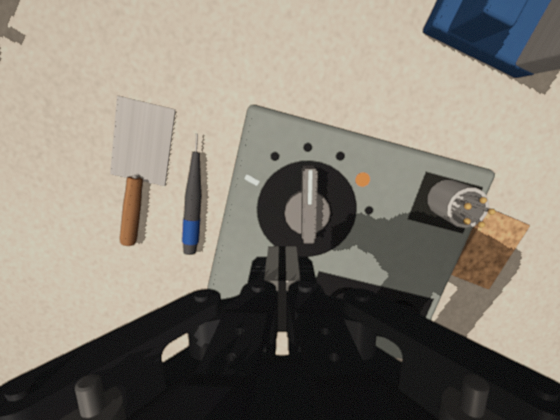

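Emit:
apply_moves([
  {"translation": [0.17, -0.11, 0], "twist": 0, "hand": 0},
  {"translation": [0, 0, 0.4], "twist": 0, "hand": 0},
  {"translation": [0, 0, 0.4], "twist": 0, "hand": 0},
  {"translation": [0, 0, 0.35], "twist": 0, "hand": 0},
  {"translation": [0, 0, 0.2], "twist": 0, "hand": 0},
  {"translation": [0, 0, 0.09], "twist": 0, "hand": 0},
  {"translation": [0, 0, 0], "twist": 0, "hand": 0},
  {"translation": [0, 0, 0], "twist": 0, "hand": 0},
])

```text
time: 4.0
tool_pos: [0.5756, 0.1392, 0.1108]
tool_rot: [0.0, 0.956, 0.294, 0.001]
contact_force: [1.3, 0.7, -0.6]
gripper_width: 0.0
grasp_force: 0.0
```

Run:
```python
from h import *
rep(34.2); see("wrist","w2")
```

```text
t 4.0 pos [0.5756 0.1392 0.1108] yaw 34.2 q [0.    0.956 0.294 0.001] in handle frame mm 38.8 -35.5 F [ 1.3  0.7 -0.6] w 0.00014542790661431937
```

View pics/w2.png

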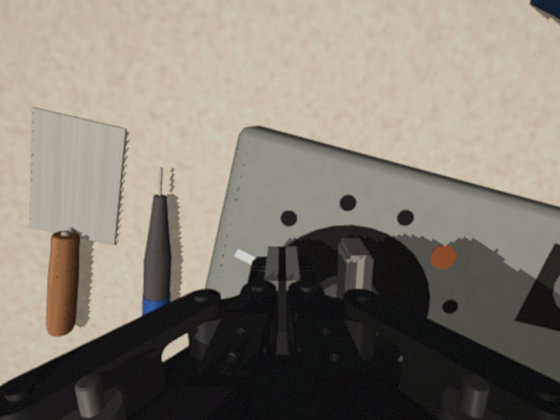

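Emit:
apply_moves([
  {"translation": [0, 0.04, 0.01], "twist": 0, "hand": 0},
  {"translation": [0, 0.04, 0], "twist": 0, "hand": 0},
  {"translation": [0, 0.04, 0], "twist": 0, "hand": 0},
  {"translation": [0, 0.02, 0], "twist": 0, "hand": 0},
  {"translation": [0, 0, 0], "twist": 0, "hand": 0},
])

```text
time: 4.55
tool_pos: [0.5828, 0.1272, 0.1084]
tool_rot: [0.0, 0.956, 0.294, 0.0]
contact_force: [0.6, -0.8, 0.0]
gripper_width: 0.001
grasp_force: 0.0
```

Emit:
apply_moves([
  {"translation": [0, 0.02, 0], "twist": 0, "hand": 0},
  {"translation": [0, 0, 0], "twist": 0, "hand": 0},
])

```text
time: 4.75
tool_pos: [0.5836, 0.126, 0.1082]
tool_rot: [-0.0, 0.956, 0.294, -0.0]
contact_force: [0.2, 0.7, 0.5]
gripper_width: 0.001
grasp_force: 0.3
```

Emit:
apply_moves([
  {"translation": [0, 0.02, 0], "twist": 0, "hand": 0},
  {"translation": [0, 0, 0], "twist": 0, "hand": 0},
])

```text
time: 4.95
tool_pos: [0.5845, 0.1248, 0.1082]
tool_rot: [-0.001, 0.956, 0.294, -0.0]
contact_force: [-0.6, 2.4, 0.6]
gripper_width: -0.004
grasp_force: 1.5
```

Run:
```python
from h import *
rep(34.2); see("top","t2",170,145); see("wrist","w3",220,180,180,135,4)
```

```text
t 4.95 pos [0.5845 0.1248 0.1082] yaw 34.2 q [-0.001  0.956  0.294 -0.   ] in handle frame mm 38.1 -18.7 F [-0.6  2.4  0.6] w -0.004139146453450345
```

View pics/w3.png

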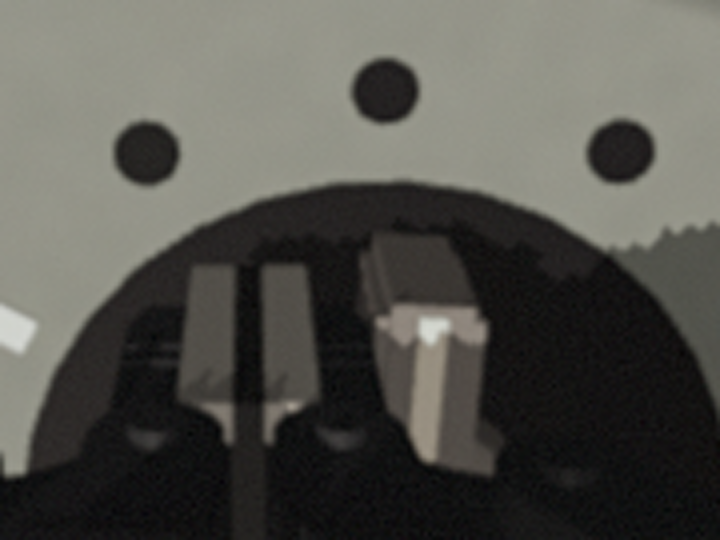

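Emit:
apply_moves([
  {"translation": [0.009, 0.0192, 0], "twist": 0.5, "hand": 0},
  {"translation": [0.009, 0.0192, 0], "twist": 0.5, "hand": 0},
  {"translation": [0.009, 0.0192, 0], "twist": 0.5, "hand": 0},
  {"translation": [0, 0, 0], "twist": 0, "hand": 0},
])

```text
time: 5.45
tool_pos: [0.5902, 0.1204, 0.1082]
tool_rot: [0.0, 0.975, 0.222, 0.0]
contact_force: [-1.2, -0.0, 0.1]
gripper_width: -0.0
grasp_force: 0.2
```

Emit:
apply_moves([
  {"translation": [0.009, 0.0192, 0], "twist": 0.5, "hand": 0},
  {"translation": [0, 0, 0], "twist": 0, "hand": 0},
])

```text
time: 5.65
tool_pos: [0.5919, 0.119, 0.1083]
tool_rot: [0.0, 0.98, 0.198, 0.0]
contact_force: [0.1, 0.1, -0.2]
gripper_width: 0.003
grasp_force: 0.1
```

Emit:
apply_moves([
  {"translation": [0.009, 0.0192, 0], "twist": 0.5, "hand": 0},
  {"translation": [0, 0, 0], "twist": 0, "hand": 0},
])

```text
time: 5.85
tool_pos: [0.5935, 0.1175, 0.1083]
tool_rot: [0.001, 0.985, 0.173, 0.0]
contact_force: [-0.6, 1.5, 0.2]
gripper_width: -0.001
grasp_force: 0.0
```

Run:
```python
from h import *
q=state()["tool_rot"]; rep(np.degrees(2*np.arctan2(q[2],q[1]))); see("wrist","w4",200,160,200,150,4)
```

```text
t 5.85 pos [0.5935 0.1175 0.1083] yaw 20.0 q [0.001 0.985 0.173 0.   ] in handle frame mm 38.3 -17.5 F [-0.6  1.5  0.2] w -0.0005440312883929604
```

View pics/w4.png

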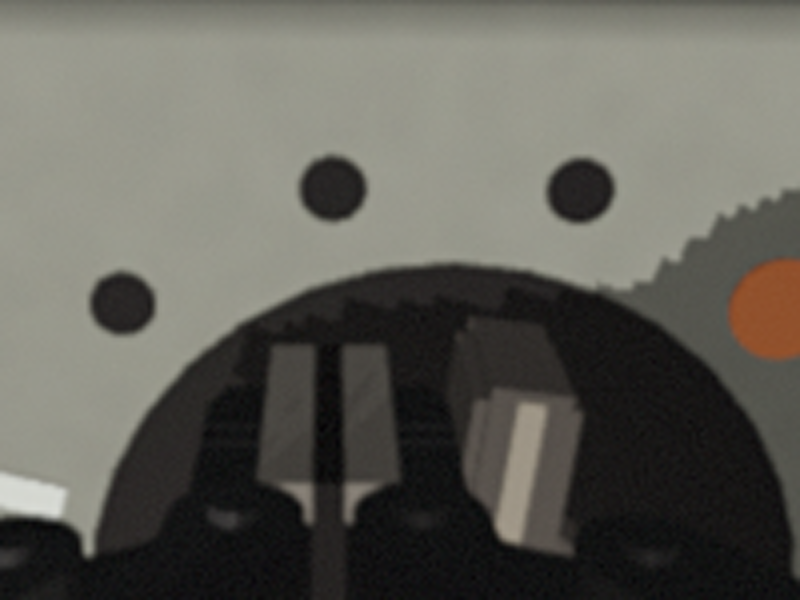

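```bash
cat >> h.py <<'E'
def angles(c,rng):
    for j in rng:
        t=75-np.degrees(j)
        print(round(j,2),proj(c,w(POSE,[polar(.046,t,.102),polar(.02,t,.102),polar(.062,15),polar(.062,-15),polar(.062,-45)])).round(1).tolist())
E
python3 - <<'E'
from h import *
angles("wrist",[1.05,1.2,1.3,1.4,1.5,1.57])
E
```

```text
1.05 [[296.5, 264.2], [309.6, 314.7], [286.3, 210.2], [347.9, 211.1], [397.7, 240.6]]
1.2 [[312.2, 261.7], [316.1, 313.8], [286.3, 210.2], [347.9, 211.1], [397.7, 240.6]]
1.3 [[322.7, 261.3], [320.5, 313.6], [286.3, 210.2], [347.9, 211.1], [397.7, 240.6]]
1.4 [[333.3, 261.8], [324.8, 313.8], [286.3, 210.2], [347.9, 211.1], [397.7, 240.6]]
1.5 [[343.6, 263.3], [329.1, 314.4], [286.3, 210.2], [347.9, 211.1], [397.7, 240.6]]
1.57 [[350.7, 264.9], [332.0, 315.0], [286.3, 210.2], [347.9, 211.1], [397.7, 240.6]]
```

Emit:
apply_moves([
  {"translation": [0.009, 0.0192, 0], "twist": 0.5, "hand": 0},
  {"translation": [0, 0, 0], "twist": 0, "hand": 0},
  {"translation": [0, 0, 0], "twist": 0, "hand": 0},
])

```text
time: 6.2
tool_pos: [0.5948, 0.1163, 0.1083]
tool_rot: [0.0, 0.989, 0.149, 0.0]
contact_force: [-0.2, -0.6, -0.5]
gripper_width: -0.0
grasp_force: 0.0
```

```bash
cat >> h.py <<'E'
def handle(c="wrist"):
    f=grab_frame(c).astype(np.float32); g=f.sum(2)
    best=[]
    # white line brightness along the handle top, for joint values, with small pixel shifts fitted on the marks
    for j in np.arange(0.9,2.75,.02):
        t=75-np.degrees(j);rs=np.linspace(.024,.044,30)
        p=proj(c,w(POSE,[polar(r,t,.102) for r in rs]))
        v=cv2.remap(g,p[None,:,0].astype(np.float32),p[None,:,1].astype(np.float32),cv2.INTER_LINEAR)[0]
        best.append((np.median(v),round(j,2)))
    best.sort(reverse=True);print("handle",best[:5])
E
python3 - <<'E'
from h import *
q=state()["tool_rot"]; rep(np.degrees(2*np.arctan2(q[2],q[1]))); see("wrist","w5",200,160,200,150,4); handle("wrist"); handle("top");handle("scene")
E
```

```text
t 6.2 pos [0.5948 0.1163 0.1083] yaw 17.1 q [0.    0.989 0.149 0.   ] in handle frame mm 38.2 -17.8 F [-0.2 -0.6 -0.5] w -0.0002261789330435262
handle [(np.float32(443.89795), np.float64(1.46)), (np.float32(443.6919), np.float64(1.44)), (np.float32(436.58545), np.float64(1.42)), (np.float32(361.86328), np.float64(1.48)), (np.float32(325.55176), np.float64(1.4))]
handle [(np.float32(107.67871), np.float64(0.9)), (np.float32(105.21582), np.float64(0.92)), (np.float32(102.03906), np.float64(0.94)), (np.float32(96.529785), np.float64(0.96)), (np.float32(85.79443), np.float64(0.98))]
handle [(np.float32(41.50244), np.float64(1.22)), (np.float32(40.791504), np.float64(1.24)), (np.float32(39.643066), np.float64(1.2)), (np.float32(39.538086), np.float64(2.68)), (np.float32(39.168945), np.float64(2.66))]
```

View pics/w5.png

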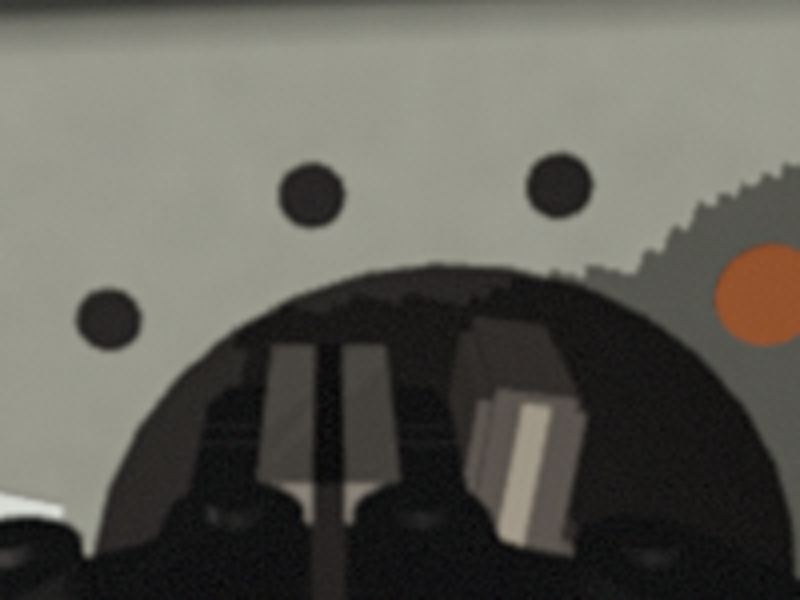

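Emit:
apply_moves([
  {"translation": [0, 0, 0], "twist": 0.75, "hand": 0},
  {"translation": [0, 0, 0], "twist": 0.75, "hand": 0},
  {"translation": [0, 0, 0], "twist": 0.75, "hand": 0},
  {"translation": [0.04, 0.03, 0], "twist": 0, "hand": 0},
  {"translation": [0, 0, 0], "twist": 0, "hand": 0},
])

```text
time: 6.9
tool_pos: [0.5995, 0.1134, 0.1085]
tool_rot: [0.0, 0.999, 0.037, 0.0]
contact_force: [-1.3, -0.3, 0.0]
gripper_width: -0.002
grasp_force: 0.0
```

```bash
cat >> h.py <<'E'
def handle2(c="wrist"):
    f=grab_frame(c); g=f.astype(np.float32).sum(2); a=f.astype(int)
    o=((a[...,0]>1.7*a[...,2])&(a[...,0]>1.3*a[...,1])&(a[...,0]>60)).astype(np.uint8)
    po=proj(c,w(POSE,[polar(.062,-45)]))[0]
    n,l,st,ce=cv2.connectedComponentsWithStats(o)
    k=[i for i in range(1,n) if st[i,4]>30 and np.hypot(*(ce[i]-po))<25]
    sh=ce[max(k,key=lambda i:st[i,4])]-po if k else np.zeros(2)
    best=[]
    for j in np.arange(0.9,2.75,.01):
        t=75-np.degrees(j);rs=np.linspace(.026,.043,30)
        p=proj(c,w(POSE,[polar(r,t,.102) for r in rs]))+sh
        v=cv2.remap(g,p[None,:,0].astype(np.float32),p[None,:,1].astype(np.float32),cv2.INTER_LINEAR)[0]
        best.append((np.median(v),round(j,2)))
    m=max(best)[0]; ok=[j for v,j in best if v>.85*m]
    print("shift",sh.round(1),"max",m,"handle",np.mean(ok).round(3),min(ok),max(ok))
E
python3 - <<'E'
from h import *
q=state()["tool_rot"]; rep(np.degrees(2*np.arctan2(q[2],q[1]))); handle2()
E
```

```text
t 6.9 pos [0.5995 0.1134 0.1085] yaw 4.2 q [0.    0.999 0.037 0.   ] in handle frame mm 37.8 -22.7 F [-1.3 -0.3  0. ] w -0.002072895114472658
shift [-4.  -2.6] max 464.06445 handle 1.555 1.52 1.59
```

Emit:
apply_moves([
  {"translation": [0, 0.022, 0], "twist": 0, "hand": 0},
  {"translation": [0.0098, 0.0193, 0], "twist": 0.5, "hand": 0},
  {"translation": [0.0098, 0.0193, 0], "twist": 0.5, "hand": 0},
  {"translation": [0.0098, 0.0193, 0], "twist": 0.5, "hand": 0},
  {"translation": [0.0098, 0.0193, 0], "twist": 0.5, "hand": 0},
  {"translation": [0, 0, 0], "twist": 0, "hand": 0},
  {"translation": [0, 0, 0], "twist": 0, "hand": 0},
])

```text
time: 7.65
tool_pos: [0.603, 0.1036, 0.1083]
tool_rot: [0.0, 0.998, -0.063, -0.0]
contact_force: [0.2, -0.4, -0.3]
gripper_width: -0.003
grasp_force: 0.0
```

Run:
```python
from h import *
q=state()["tool_rot"]; rep(np.degrees(2*np.arctan2(q[2],q[1]))); handle2()
```

```text
t 7.65 pos [0.603  0.1036 0.1083] yaw -7.3 q [ 0.     0.998 -0.063 -0.   ] in handle frame mm 37.2 -20.5 F [ 0.2 -0.4 -0.3] w -0.0026731254815430326
shift [-4.5 -2.1] max 479.56445 handle 1.825 1.79 1.86
```

Emit:
apply_moves([
  {"translation": [0.0098, 0.0193, 0], "twist": 0.5, "hand": 0},
  {"translation": [0, 0, 0], "twist": 0, "hand": 0},
  {"translation": [0, 0, 0], "twist": 0, "hand": 0},
])

```text
time: 8.0
tool_pos: [0.6037, 0.1016, 0.1083]
tool_rot: [0.0, 0.996, -0.088, 0.0]
contact_force: [0.5, 0.2, 0.2]
gripper_width: -0.001
grasp_force: 0.0
```

Run:
```python
from h import *
q=state()["tool_rot"]; rep(np.degrees(2*np.arctan2(q[2],q[1]))); handle2()
```

```text
t 8.0 pos [0.6037 0.1016 0.1083] yaw -10.1 q [ 0.     0.996 -0.088  0.   ] in handle frame mm 37.2 -20.5 F [0.5 0.2 0.2] w -0.0012341810882126678
shift [-4.8 -1.8] max 482.82715 handle 1.885 1.85 1.92
```

Emit:
apply_moves([
  {"translation": [0.0098, 0.0193, 0], "twist": 0.5, "hand": 0},
  {"translation": [0, 0, 0], "twist": 0, "hand": 0},
  {"translation": [0, 0, 0], "twist": 0, "hand": 0},
  {"translation": [0, 0, 0], "twist": 0, "hand": 0},
  {"translation": [0, 0, 0], "twist": 0, "hand": 0},
])

```text
time: 8.55
tool_pos: [0.6044, 0.0997, 0.1083]
tool_rot: [0.0, 0.994, -0.114, 0.0]
contact_force: [0.2, 0.6, -0.2]
gripper_width: 0.0
grasp_force: 0.0
```

Run:
```python
from h import *
q=state()["tool_rot"]; rep(np.degrees(2*np.arctan2(q[2],q[1]))); handle2()
```

```text
t 8.55 pos [0.6044 0.0997 0.1083] yaw -13.0 q [ 0.     0.994 -0.114  0.   ] in handle frame mm 37.2 -20.6 F [ 0.2  0.6 -0.2] w 0.00020619590833517666
shift [-4.9 -1.6] max 484.58203 handle 1.945 1.91 1.98
```

Emit:
apply_moves([
  {"translation": [0, 0, 0], "twist": 0, "hand": 0},
  {"translation": [0, 0, 0], "twist": 0, "hand": 0},
  {"translation": [0, 0, 0], "twist": 0, "hand": 0},
  {"translation": [0, 0, 0], "twist": 0, "hand": 0},
  {"translation": [0, 0, 0], "twist": 0, "hand": 0},
])

```text
time: 9.1
tool_pos: [0.6044, 0.0997, 0.1083]
tool_rot: [0.0, 0.993, -0.114, -0.0]
contact_force: [-0.2, -0.6, 0.4]
gripper_width: 0.001
grasp_force: 0.0
```

Run:
```python
from h import *
q=state()["tool_rot"]; rep(np.degrees(2*np.arctan2(q[2],q[1]))); handle2(); see("wrist","w6",200,160,200,150,4)
```

```text
t 9.1 pos [0.6044 0.0997 0.1083] yaw -13.1 q [ 0.     0.993 -0.114 -0.   ] in handle frame mm 37.2 -20.7 F [-0.2 -0.6  0.4] w 0.0007423124618370361
shift [-4.9 -1.6] max 484.03223 handle 1.945 1.91 1.98
```

View pics/w6.png

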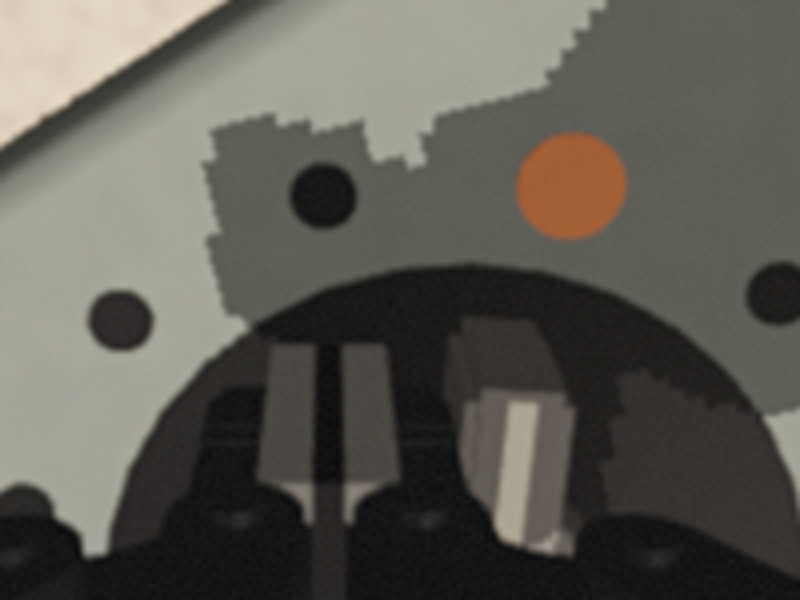

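Emit:
apply_moves([
  {"translation": [0.0098, 0.0193, 0], "twist": 0.5, "hand": 0},
  {"translation": [0, 0, 0], "twist": 0, "hand": 0},
  {"translation": [0, 0, 0], "twist": 0, "hand": 0},
])

```text
time: 9.5
tool_pos: [0.6049, 0.0976, 0.1083]
tool_rot: [0.0, 0.99, -0.138, 0.0]
contact_force: [0.2, 0.3, -0.4]
gripper_width: 0.001
grasp_force: 0.0
```

Run:
```python
from h import *
q=state()["tool_rot"]; rep(np.degrees(2*np.arctan2(q[2],q[1]))); handle2()
```

```text
t 9.5 pos [0.6049 0.0976 0.1083] yaw -15.9 q [ 0.     0.99  -0.138  0.   ] in handle frame mm 37.2 -20.6 F [ 0.2  0.3 -0.4] w 0.0008434114865904478
shift [-5.  -1.4] max 482.94043 handle 2.01 1.98 2.04
```

Emit:
apply_moves([
  {"translation": [0.0098, 0.0193, 0], "twist": 0.5, "hand": 0},
  {"translation": [0, 0, 0], "twist": 0, "hand": 0},
  {"translation": [0, 0, 0], "twist": 0, "hand": 0},
])

```text
time: 9.85
tool_pos: [0.6053, 0.0955, 0.1083]
tool_rot: [-0.0, 0.987, -0.163, -0.0]
contact_force: [-0.4, 0.2, 0.3]
gripper_width: -0.003
grasp_force: 0.0
```

Run:
```python
from h import *
q=state()["tool_rot"]; rep(np.degrees(2*np.arctan2(q[2],q[1]))); handle2()
```

```text
t 9.85 pos [0.6053 0.0955 0.1083] yaw -18.7 q [-0.     0.987 -0.163 -0.   ] in handle frame mm 37.2 -20.6 F [-0.4  0.2  0.3] w -0.002771737104549697
shift [-5.1 -1.1] max 480.9756 handle 2.085 2.05 2.12
```

Emit:
apply_moves([
  {"translation": [0, -0.05, 0], "twist": 0, "hand": 0},
  {"translation": [0, -0.08, 0], "twist": 0, "hand": 0},
  {"translation": [0, 0, -0.3], "twist": 0, "hand": 0},
  {"translation": [0, 0, -0.4], "twist": 0, "hand": 0},
  {"translation": [0, 0, -0.4], "twist": 0, "hand": 0},
  {"translation": [-0.2, 0, -0.3], "twist": 0, "hand": 0},
  {"translation": [0, 0, 0], "twist": 0, "hand": 0},
  {"translation": [0, 0, 0], "twist": 0, "hand": 0},
])

```text
time: 10.7
tool_pos: [0.5909, 0.1149, 0.2493]
tool_rot: [-0.0, 0.987, -0.163, 0.001]
contact_force: [-0.7, 0.0, -0.6]
gripper_width: -0.002
grasp_force: 0.0
```

Run:
```python
from h import *
rep(-18.7);handle2(); see("wrist","w7",230,100,180,135,4); angles("wrist",[1.57,1.8,1.9,2.0,2.09])
print(proj("wrist",w(POSE,[.03,.045,.07])))
```

```text
t 10.7 pos [0.5909 0.1149 0.2493] yaw -18.7 q [-0.     0.987 -0.163  0.001] in handle frame mm 17.3 -34.3 F [-0.7  0.  -0.6] w -0.0020019202960765803
shift [-2.2  0.2] max 648.0957 handle 2.09 2.05 2.13
1.57 [[299.6, 171.2], [310.9, 198.9], [264.1, 171.2], [291.2, 150.0], [325.7, 145.1]]
1.8 [[311.7, 167.7], [316.1, 197.4], [264.1, 171.2], [291.2, 150.0], [325.7, 145.1]]
1.9 [[317.2, 167.0], [318.4, 197.2], [264.1, 171.2], [291.2, 150.0], [325.7, 145.1]]
2.0 [[322.7, 166.9], [320.7, 197.1], [264.1, 171.2], [291.2, 150.0], [325.7, 145.1]]
2.09 [[327.6, 167.3], [322.8, 197.3], [264.1, 171.2], [291.2, 150.0], [325.7, 145.1]]
[[315.53036872 209.4374254 ]]
```

View pics/w7.png

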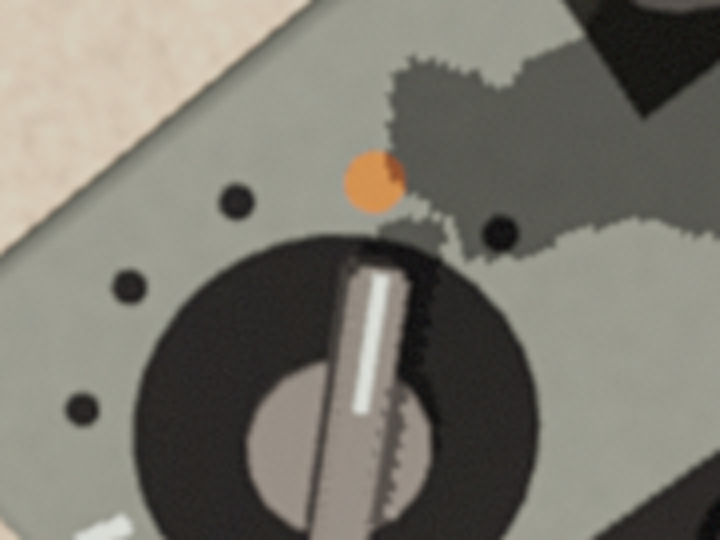

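Emit:
apply_moves([
  {"translation": [-0.114, 0.362, 0], "twist": 0, "hand": 0},
  {"translation": [-0.114, 0.362, 0], "twist": 0, "hand": 0},
  {"translation": [-0.114, 0.362, 0], "twist": 0, "hand": 0},
  {"translation": [-0.114, 0.362, 0], "twist": 0, "hand": 0},
  {"translation": [0, 0, 0], "twist": 0, "hand": 0},
  {"translation": [0, 0, 0], "twist": 0, "hand": 0},
])

```text
time: 11.4
tool_pos: [0.5001, -0.0085, 0.2466]
tool_rot: [-0.0, 0.986, -0.164, -0.001]
contact_force: [-0.3, -0.4, 0.2]
gripper_width: -0.0
grasp_force: 0.0
```

Run:
```python
from h import *
rep(-18.7)
f=grab_frame("wrist"); a=f.astype(int)
print(proj("wrist",w(POSE,[[-.06,-.025,.085],[-.06,-.085,.085]])))
for q in("start_top","stop"):
    for r in recognise("wrist",q)[:2]:print(q,r)
```

```text
t 11.4 pos [ 0.5001 -0.0085  0.2466] yaw -18.9 q [-0.     0.986 -0.164 -0.001] in handle frame mm -29.1 111.7 F [-0.3 -0.4  0.2] w -8.889274751954664e-05
[[280.64277015 195.48273156]
 [334.15088217 154.75662748]]
start_top {'point': [0.5034, -0.0042, 0.0921], 'score': 0.56}
start_top {'point': [0.5629, 0.0386, 0.0697], 'score': 0.25}
stop {'point': [0.5218, -0.0621, 0.0923], 'score': 0.89}
stop {'point': [0.5619, 0.032, 0.0699], 'score': 0.53}
```

Emit:
apply_moves([
  {"translation": [0.01, -0.01, 0.4], "twist": 0, "hand": 0},
  {"translation": [0, 0, 0.4], "twist": 0, "hand": 0},
  {"translation": [0, 0, 0.3], "twist": 0, "hand": 0},
  {"translation": [0, 0, 0.15], "twist": 0, "hand": 0},
  {"translation": [0, 0, 0], "twist": 0, "hand": 0},
])

```text
time: 12.05
tool_pos: [0.5006, -0.0066, 0.1207]
tool_rot: [-0.0, 0.987, -0.163, -0.003]
contact_force: [-0.5, -0.7, 0.0]
gripper_width: 0.002
grasp_force: 0.0
```

Emit:
apply_moves([
  {"translation": [0, 0, 0.03], "twist": 0, "hand": 0},
  {"translation": [0, 0, 0.03], "twist": 0, "hand": 0},
  {"translation": [0, 0, 0.02], "twist": 0, "hand": 0},
  {"translation": [0, 0, 0], "twist": 0, "hand": 0},
])

```text
time: 12.45
tool_pos: [0.5025, -0.0076, 0.1161]
tool_rot: [-0.0, 0.987, -0.163, 0.001]
contact_force: [0.7, -0.6, 0.1]
gripper_width: -0.001
grasp_force: 0.0
```

Emit:
apply_moves([
  {"translation": [0, 0, 0.03], "twist": 0, "hand": 0},
  {"translation": [0, 0, 0.02], "twist": 0, "hand": 0},
  {"translation": [0, 0, 0], "twist": 0, "hand": 0},
])

```text
time: 12.75
tool_pos: [0.5026, -0.0076, 0.1108]
tool_rot: [-0.0, 0.987, -0.163, 0.001]
contact_force: [1.3, 0.2, 1.7]
gripper_width: 0.003
grasp_force: 1.2
```

Emit:
apply_moves([
  {"translation": [0, 0, 0.02], "twist": 0, "hand": 0},
  {"translation": [0, 0, 0.02], "twist": 0, "hand": 0},
  {"translation": [0, 0, 0], "twist": 0, "hand": 0},
])

```text
time: 13.05
tool_pos: [0.5027, -0.0076, 0.1079]
tool_rot: [0.0, 0.987, -0.163, 0.001]
contact_force: [-1.9, -0.1, 9.3]
gripper_width: -0.005
grasp_force: 5.0
```

Emit:
apply_moves([
  {"translation": [0, 0, 0.01], "twist": 0, "hand": 0},
  {"translation": [0, 0, 0.01], "twist": 0, "hand": 0},
  {"translation": [0, 0, 0], "twist": 0, "hand": 0},
])

```text
time: 13.35
tool_pos: [0.5028, -0.0077, 0.1077]
tool_rot: [0.0, 0.987, -0.163, 0.0]
contact_force: [-7.4, 1.8, 19.4]
gripper_width: -0.001
grasp_force: 9.9
```

Emit:
apply_moves([
  {"translation": [0, 0, -0.05], "twist": 0, "hand": 0},
  {"translation": [0, 0, -0.1], "twist": 0, "hand": 0},
  {"translation": [0, 0, -0.4], "twist": 0, "hand": 0},
  {"translation": [0, 0, -0.45], "twist": 0, "hand": 0},
  {"translation": [0, 0, -0.45], "twist": 0, "hand": 0},
  {"translation": [0, -0.3, 0], "twist": 0, "hand": 0},
  {"translation": [0, 0, 0], "twist": 0, "hand": 0},
  {"translation": [0, 0, 0], "twist": 0, "hand": 0},
])

```text
time: 14.15
tool_pos: [0.5109, 0.0212, 0.2483]
tool_rot: [0.0, 0.987, -0.163, -0.001]
contact_force: [-0.4, 0.5, -0.7]
gripper_width: 0.002
grasp_force: 0.0
```

Run:
```python
from h import *
rep(-18.7);handle2()
for r in recognise("wrist","start_top")[:1]:print(r)
```

```text
t 14.15 pos [0.5109 0.0212 0.2483] yaw -18.7 q [ 0.     0.987 -0.163 -0.001] in handle frame mm -28.4 80.2 F [-0.4  0.5 -0.7] w 0.002056074802007829
shift [-2.6 -0.5] max 684.8789 handle 2.09 2.05 2.13
{'point': [0.5022, -0.0053, 0.0919], 'score': 0.73}
```

Selector at 2.09, button back out, arm clear.

```bash
python3 -c "from plant import *; print(job_done())"
```

```text
the job is handed in; nothing more can be done
None
```

The selector was pushed from speed two to the orange dot (speed four; camera reading 2.09 rad). The green button was then pressed to its stop and released, and the job was handed in at about 14 s with the arm clear.

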